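# Push the inked lino block home into the registration corner

### The job

The inked lino block lies askew on the registration board. Push it by its edges along the board until it sits square in the corner of the two wooden fences, its long edge flush against the far fence and its end flush against the side fence, ready for printing. Do not pick it up or touch its inked face, leave the tools, bottle and cup around it where they are, and finish with your hand clear.

Things in the scene. Friction and masses are not known exactly. Their poses are not given: they have to be found in the camera images.
- block_center (a point): The printing block: wood with a lino top, 100 mm (its x) by 150 mm (its y), 21.5 mm thick, about 0.25 kg, loose and flat on the board, its x turned at most 0.35 rad from the board's x. Point: its centre, 9 mm above its underside; axes the block's, z up. The lower 19.5 mm of its sides are plain upright faces. Home, it lies at x = -50, y = -75 mm from stop_corner, axes parallel.
- inked_face: The black inked printing face with a leaf cut in it: 88 mm (x) by 138 mm (y), 2 mm thick, centred on top of the block and 6 mm in from the block's edges all round. Origin at the centre of its underside, 19.5 mm above the block's underside; same axes as the block. Not to be touched.
- stop_corner (a point): Inner corner of the two wooden fences, on the board's upper face, 9 mm above the table; axes the board's: x to the far fence, y to the side fence (robot's left), z up. The far fence's face is the plane x = 0 (y from -312 to -12 mm), the side fence's the plane y = 0 (x from -112 to -12 mm). Both are 12 mm high above the board and 20 mm wide; the corner itself is left open.
- board: The registration board: a brown fibreboard sheet 320 mm (x) by 420 mm (y), 9 mm thick, taped firmly to the table, with the two fences on it and two 4 mm high paper pins beyond the far fence. Origin on the table under the middle of the sheet; stop_corner lies at x = +100, y = +130, z = +9 mm.
- cutter: Lino cutter, wooden handle and steel blade, 140 mm long along its x, 22 mm thick, lying loose on the near left part of the board. Origin at the underside near its middle. Leave alone.
- brayer: Ink roller: rubber roller 32 mm thick and 90 mm wide at its +x end, wooden handle to -x, about 170 mm long, lying on a glass slab to the right of the board. Origin at the underside near its middle. Leave alone.
- paint_bottle: Black paint bottle with a yellow cap, 74 mm thick, 201 mm tall, standing to the left of the board. Origin at the centre of its underside. Leave alone.
- brush_cup: White plastic cup 72 mm wide and 95 mm tall with brushes standing in it up to 225 mm, to the left of the board. Origin at the centre of its underside. Leave alone.
Things that resemble listed ones, but are neither listed nor needed, are in the scene too. What is shaped like the part that bears block_center but turquoise is not meant.

How it is judged:
At the end, for the whole second after the job is handed in: The block lies flat, at rest and square in the corner: no more than 2.5 mm of gap at the middle of either fence side, turned by less than 0.025 rad, with nothing touching it but the board (x of block_center in the frame of stop_corner between -0.0525 and -0.0475 m and y of block_center in the frame of stop_corner between -0.0775 and -0.0725 m and angle between the x axis of block_center and the x axis of stop_corner, either way round below 0.025 rad and angle between block_center's own z axis and vertical below 0.03 rad and z of block_center in the frame of stop_corner below 0.011 m and linear speed of inked_face below 0.005 m/s).
It fails at once if the block is lifted or tipped up off the board (z of block_center in the frame of stop_corner above 0.015 m or angle between block_center's own z axis and vertical above 0.12 rad).
It fails at once if the inked face is touched (contact force between any of the fingers, the arm and inked_face above 0.3 N).
It fails at once if the cutter, the brayer, the bottle or the cup is moved (more than 15 mm) or tipped (distance of any of cutter, brayer, paint_bottle, brush_cup from where it was at the start of the episode above 0.015 m or angle between any of paint_bottle, brush_cup's own z axis and vertical above 0.3 rad).
It also fails if it takes over 67 s, if anything falls off the work surface, if the arm or the gripper's body presses on something with over 40 N, if the wrist force passes 120 N, or if a joint passes its speed limit or range.

### The arm

A 6-joint arm with a two-finger parallel gripper is mounted at the origin on the work surface. World frame = base frame: x ahead of the robot, y to its left, z up, the work surface at z = 0. Lengths are in m, angles in rad, forces in N, time in s.
With the tool pointing down it reaches from about 0.275 to 0.775 m from the base axis. Payload 14.6 kg.
Tool frame: the origin (TCP) lies at the very end of the fingers, on their centre line; the grasp point (between the pads) lies 19 mm behind it; z points along the fingers, x is the direction in which the jaws open and shut, and the axes are right-handed (so a half turn about z gives the same grasp; the last joint's range is limited). The gripper opens to 85 mm and grips with 20 to 120 N. Pads are 22 mm wide; open, the fingers measure 114 mm over their backs; the gripper's body (76 mm by 85 mm) begins 54 mm behind the grasp point. The pads swing forward as they close: fully open they stand 13 mm farther back than shut.
Start: joints at [0.951, 0.263, -0.048, 1.259, 0, 1.415], TCP at [0.235, 0.469, 0.231] pointing down, gripper open.
Joint ranges: [-2.65, 2.65], [-0.89, 1.7], [-1.18, 1.37], [-2.13, 2.11], [-1.35, 1.29], [-3.14, 3.14]. Speed limits (rad/s): [1.89, 1.89, 2.57, 2.79, 3.14, 3.14].

### API

Orientations are given as a rotation vector (axis times angle).
In Python, from workcell import ctrl gives the robot as it stands.
- The arm moves only by the tool apply_moves, never from a script. Its argument "steps" is a list of rows, each a list of 3 entries, a list of its own where there are three numbers: the finger opening in mm, from 0 to 85.4, then the shift along the tool's x, y, z in mm, then the turn, a rotation vector about the tool's x, y, z in degrees. A call has 1 to 5 rows; each row shifts and turns the commanded pose from where the row before left it, along the tool's axes as they then stand; what a row does not reach is not made up. A row lasts 1/10 s, in which the tool goes at most 50 mm and 8.59 degrees, less where a joint would pass 70% of its speed; a pose out of reach is approached as far as the arm can. A call is refused whole if a number of a shift passes 50 or a number of a turn 8.59, either way. A call with a gripper value outside its range is refused whole. The fingers move at their own pace and stop on an object; "newtons" is the grip in N (left out, the last holds). Time passes only in rows, so rows that do not move let the fingers close. It gives the time, the measured TCP pose, the force and the opening at its end, in the units of the state.
- ctrl.get_obs(): the state, without advancing time (a new reading comes with each control period).
- ctrl.snapshot(name): name is "scene" or "top"; returns the picture (480x640x3 uint8, red, green, blue); there is no depth.
- ctrl.camera_model(name): a dict with "fov_y" (degrees; the focal length in pixels is half the picture's height over the tangent of half this angle, whatever the lens; pixels are square), "cx", "cy" (the principal point, pixels), "k1" (the pictures are not rectified: a ray, as slopes to the right and down, at radius r is drawn at 1 + k1 r^2 times it, then the intrinsics apply), "R" (3x3) and "t" (3): a world point X has camera coordinates R X + t. Camera axes: x right, y down, z forward; pixel columns grow to the right and rows downward; lengths in m; the calibration is good to about 2 mm. A picture is of the moment at which its call begins. camera_model takes no time and is no camera call.
- ctrl.sign_off(): hands the job in, once; it reports no verdict.
Trained networks look in the newest picture that a camera, given by its name, has taken for a name from the list of things; names that differ only in an ending like _2 or _b are one class to them, and where a whole thing is asked for, a point or a joint stands for the part that bears it (a point fixed in the world has none). Each returns a list of dicts, best first, with "conf" (0 to 1); they miss things now and then, are a little off and sometimes report something else, mostly with a low value. They report only what shows in the picture. A call takes as long as a camera call. They do not tell look-alikes from the thing itself.
- ctrl.search_frame(camera, target): "extent" ([centre column, centre row, width, height] in pixels, round what is visible of it).
- ctrl.spot_point(camera, target): "centre" ([row, column] in pixels: a listed point, or the origin of a listed thing).
The state is a dict: "time_s": time; "joint_pos": joint angles; "qvel": joint speeds; "joint_efforts": joint torques, N m; "ee_pos": TCP position; "ee_rot": TCP orientation; "contact_force": force on the tool from outside, world axes, zero at the start; "torque": the same for the moment, N m; "opening": finger opening in m.
Only numpy, scipy, OpenCV 4.12 (cv2) and the standard library are available. Lean on these libraries where they do the work, as an engineer would, in place of code of your own. Each camera call takes 0.05 s, during which the arm holds its last target. There are 200 camera calls.

## Working session

There is one attempt and no reset: what is moved stays moved. The work goes in short steps, Python scripts to look and compute and a tool call to move; the robot and the scene stay as the last step left them, time stands still between calls to the robot, and variables do not carry over. Pictures are saved under pics/ and viewed, about 8 in all and at most 12, crops included, and the job is handed in when it is done.

Besides the shell and the picture viewer there is one more tool, called after "Request:" as name(argument=value, ...), one argument or row to a line, values as JSON. apply_moves: Moves the arm, as the interface text tells. Its arguments: {"type":"object","properties":{"steps":{"type":"array","items":{"type":"array"}},"newtons":{"type":"number"}},"required":["steps"]}

```bash
mkdir -p pics; cat > h.py <<'E'
import numpy as np, cv2
from scipy.spatial.transform import Rotation as Ro
from workcell import ctrl
def K(n):
    m=ctrl.camera_model(n); f=240/np.tan(np.radians(m["fov_y"])/2)
    return m,np.array([[f,0,m["cx"]],[0,f,m["cy"]],[0,0,1.]]),np.array([m["k1"],0,0,0.])
def ray(n,uv,z):
    m,k,d=K(n); R=np.array(m["R"]);t=np.array(m["t"])
    p=cv2.undistortPoints(np.array(uv,float).reshape(-1,1,2),k,d).reshape(-1,2)
    c=-R.T@t; w=np.c_[p,np.ones(len(p))]@R
    return c+w*((z-c[2])/w[:,2])[:,None]
def proj(n,X):
    m,k,d=K(n)
    return cv2.projectPoints(np.array(X,float).reshape(-1,3),cv2.Rodrigues(np.array(m["R"]))[0],np.array(m["t"],float),k,d)[0].reshape(-1,2)
def snap(n,name):
    im=ctrl.snapshot(n); cv2.imwrite(f"pics/{name}.png",im[:,:,::-1]); return im
E
python3 - <<'E'
from h import *
for n in("top","scene"):
    snap(n,n+"0"); m=ctrl.camera_model(n); print(n,m["fov_y"],m["k1"],-np.array(m["R"]).T@m["t"])
    for o,z in(("block_center",.018),("stop_corner",.009),("board",0),("inked_face",.0285),("cutter",.009),("brayer",.005),("paint_bottle",0),("brush_cup",0)):
        for r in ctrl.spot_point(n,o)[:3]:
            c=r["centre"]; print(o,np.round(c),round(r["conf"],2),ray(n,[c[1],c[0]],z)[0].round(3))
o=ctrl.get_obs(); print(o["time_s"],o["ee_pos"],o["ee_rot"],o["opening"])
E
```

```text
top 56.77568889089544 0.007096267446765133 [ 0.45176276 -0.01847565  1.05858078]
block_center [325. 249.] 0.78 [0.322 0.13  0.018]
block_center [216. 330.] 0.59 [ 0.579 -0.051  0.018]
stop_corner [160. 253.] 0.61 [0.711 0.135 0.009]
board [204. 304.] 0.86 [0.609 0.01  0.   ]
inked_face [214. 336.] 0.87 [ 0.583 -0.065  0.028]
inked_face [324. 244.] 0.85 [0.326 0.14  0.028]
cutter [241. 229.] 0.79 [0.516 0.185 0.009]
brayer [198. 489.] 0.59 [ 0.633 -0.436  0.005]
paint_bottle [184. 163.] 0.83 [0.649 0.348 0.   ]
brush_cup [242. 145.] 0.66 [0.509 0.384 0.   ]
brush_cup [204. 306.] 0.63 [0.61  0.005 0.   ]
scene 48.95410672703716 -0.12054734677661179 [ 1.30129604 -0.21236133  1.03308923]
block_center [253. 316.] 0.61 [ 0.571 -0.055  0.018]
block_center [170. 363.] 0.57 [0.328 0.133 0.018]
stop_corner [288. 408.] 0.96 [0.711 0.128 0.009]
board [266. 348.] 0.66 [0.611 0.013 0.   ]
inked_face [168. 362.] 0.7 [0.331 0.129 0.028]
inked_face [255. 318.] 0.58 [ 0.584 -0.054  0.028]
cutter [220. 404.] 0.74 [0.517 0.186 0.009]
cutter [264. 345.] 0.29 [0.61  0.007 0.009]
brayer [308. 156.] 0.91 [ 0.627 -0.442  0.005]
paint_bottle [246. 482.] 0.79 [0.635 0.352 0.   ]
brush_cup [204. 475.] 0.7 [0.501 0.394 0.   ]
0.9 [0.2353227  0.46930008 0.23128993] [2.67329677e+00 1.65012490e+00 1.71772133e-05] 0.0854619219835906
```

View pics/top0.png

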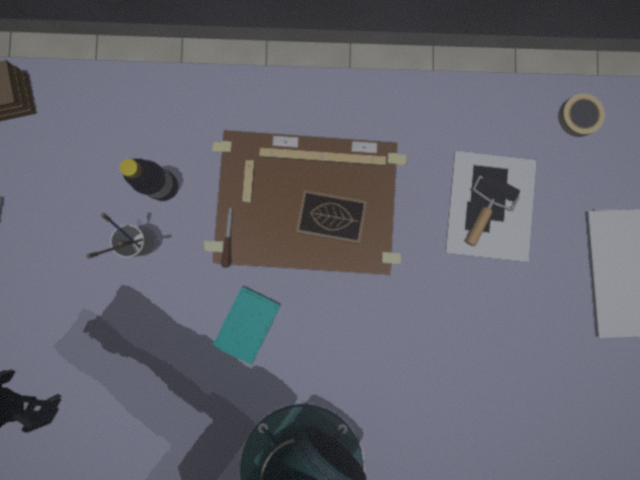

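View pics/scene0.png

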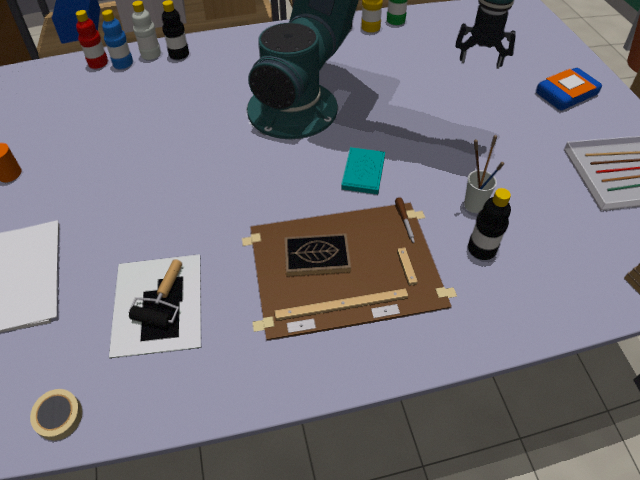

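The top view shows the block near pixel (332,216), the far fence at row ~156 and the side fence at column ~248. The cutter lies at (229,238). The turquoise decoy at (247,325) is off the board. Next I fit the poses.

```bash
cat > fit.py <<'E'
from h import *
from scipy.optimize import least_squares
def T(p,X):  # p=x,y,yaw
    c,s=np.cos(p[2]),np.sin(p[2]); X=np.array(X,float)
    return np.c_[p[0]+c*X[:,0]-s*X[:,1],p[1]+s*X[:,0]+c*X[:,1],X[:,2]]
def edge_fit(n,im,segs,p0,w=8):
    """segs: (A,B) model lines; finds strongest gray edge along the normal of each projected line; robust pose fit"""
    g=cv2.GaussianBlur(im.astype(np.float32).sum(2),(0,0),.8); p=np.array(p0,float)
    for it in range(4):
        ww=w if it<2 else 3.5
        P=[];Q=[];N=[]
        for A,B in segs:
            L=np.linspace(A,B,32)[2:-2]; q=proj(n,T(p,L)); d=q[-1]-q[0]; nn=np.array([-d[1],d[0]])/np.hypot(*d)
            s=np.arange(-ww,ww+.01,.25); xy=q[:,None]+s[None,:,None]*nn
            v=cv2.remap(g,xy[...,0].astype(np.float32),xy[...,1].astype(np.float32),1)
            k=np.abs(np.gradient(v,axis=1)).mean(0) if it<2 else None
            gr=np.abs(np.gradient(v,axis=1))
            for i in range(len(L)):
                j=gr[i].argmax() ; P.append(L[i]);Q.append(q[i]+s[j]*nn);N.append(nn)
        P,Q,N=map(np.array,(P,Q,N))
        r=least_squares(lambda p:((proj(n,T(p,P))-Q)*N).sum(1),p,loss="soft_l1",f_scale=.5,x_scale=[.01,.01,.02]); p=r.x
    return p,np.median(np.abs(((proj(n,T(p,P))-Q)*N).sum(1)))
def rect(x0,x1,y0,y1,z):
    c=[(x0,y0,z),(x1,y0,z),(x1,y1,z),(x0,y1,z)]; return [(c[i],c[(i+1)%4]) for i in range(4)]
BOARD=rect(-.26,.06,-.34,.08,0.009)         # in stop_corner frame (sheet), table z
BOARD=rect(-.26,.06,-.34,.08,.009)
FENCE=[((0,-.312,.021),(0,-.012,.021)),((.02,-.312,.021),(.02,-.012,.021)),((-.112,0,.021),(-.012,0,.021)),((-.112,.02,.021),(-.012,.02,.021))]
INK=rect(-.044,.044,-.069,.069,.0305)
BLK=rect(-.05,.05,-.075,.075,.0285)
def draw(n,im,items,name,box,sc):
    x0,y0,x1,y1=box; o=cv2.resize(im[y0:y1,x0:x1],None,fx=sc,fy=sc,interpolation=cv2.INTER_CUBIC)[:,:,::-1].copy()
    for segs,p,c in items:
        for s in segs:
            q=((proj(n,T(p,s))+.5-[x0,y0])*sc*8).astype(int); cv2.line(o,tuple(map(int,q[0])),tuple(map(int,q[1])),c,1,16,3)
    cv2.imwrite(f"pics/{name}.png",cv2.convertScaleAbs(o,alpha=1.6))
def rel(c,b):
    d=np.array(b[:2])-c[:2]; k,s=np.cos(c[2]),np.sin(c[2]); return np.round([1e3*(k*d[0]+s*d[1]),1e3*(-s*d[0]+k*d[1]),b[2]-c[2]],3)
E
python3 - <<'E'
from fit import *
for n in("top","scene"):
    im=cv2.imread(f"pics/{n}0.png")[:,:,::-1]
    c,e=edge_fit(n,im,BOARD+FENCE,[.711,.131,-.03],7)
    b,e2=min((edge_fit(n,im,INK+BLK,[.58,-.058,a],5) for a in(-.25,-.15,-.05,.05,.15)),key=lambda t:t[1])
    print(n,c.round(4),round(e,2),b.round(4),round(e2,2),"rel",rel(c,b))
    if n=="top": draw(n,im,[(BOARD+FENCE,c,(0,255,0)),(INK+BLK,b,(0,0,255))],"fit0",(205,125,405,275),4)
E
```

```text
top [ 0.7193  0.1314 -0.0441] 0.26 [ 0.5774 -0.0543 -0.1577] 1.37 rel [-1.33524e+02 -1.91769e+02 -1.14000e-01]
scene [ 0.7176  0.1314 -0.0467] 0.27 [ 0.5749 -0.0539 -0.1509] 0.82 rel [-1.33900e+02 -1.91747e+02 -1.04000e-01]
```

View pics/fit0.png

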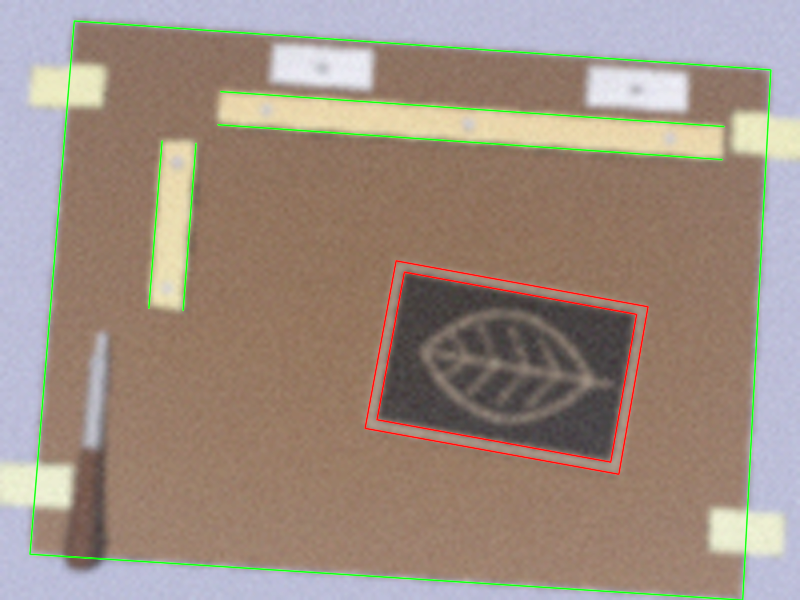

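The fits from both cameras agree to about 2 mm. The corner is at about (0.7185, 0.1314) with yaw -0.045, and the block is at (-134, -192) mm from it, turned -0.11 rad. I'll turn the tool so its x runs along board y and its y along board x, then go behind the near edge with the jaws part open as a two-point pusher.

Request:
apply_moves(
  steps=[
    [50, [0, 0, 0], [0, 0, -8]],
    [50, [0, 0, 0], [0, 0, -8]],
    [50, [0, 0, 0], [0, 0, -8]],
    [50, [-39, 21.5, 0], [0, 0, 0]],
    [50, [-39, 21.5, 0], [0, 0, 0]],
  ],
  newtons=40,
)

```text
time_s: 1.4
ee_pos: [0.2747, 0.3889, 0.231]
ee_rot: [2.269, 2.173, -0.0]
contact_force: [-0.1, -0.3, 0.8]
opening: 0.0501
```

Request:
apply_moves(
  steps=[
    [50, [-39, 21.5, 0], [0, 0, 0]],
    [50, [-39, 21.5, 0], [0, 0, 0]],
    [50, [-39, 21.5, 0], [0, 0, 0]],
    [50, [-39, 21.5, 0], [0, 0, 0]],
    [50, [-39, 21.5, 0], [0, 0, 0]],
  ],
)

```text
time_s: 1.9
ee_pos: [0.3736, 0.188, 0.2315]
ee_rot: [2.271, 2.17, 0.001]
contact_force: [1.0, 0.7, -1.0]
opening: 0.0501
```

Request:
apply_moves(
  steps=[
    [50, [-39, 21.5, 0], [0, 0, 0]],
    [50, [-39, 21.5, 0], [0, 0, 0]],
    [50, [-39, 21.5, 0], [0, 0, 0]],
    [50, [-39, 21.5, 0], [0, 0, 0]],
    [50, [-39, 21.5, 0], [0, 0, 0]],
  ],
)

```text
time_s: 2.4
ee_pos: [0.4721, -0.012, 0.2314]
ee_rot: [2.272, 2.169, 0.001]
contact_force: [1.8, 1.0, -0.3]
opening: 0.0501
```

Request:
apply_moves(
  steps=[
    [50, [0, 0, 40], [0, 0, 0]],
    [50, [0, 0, 40], [0, 0, 0]],
    [50, [0, 0, 40], [0, 0, 0]],
    [50, [0, 0, 30], [0, 0, 0]],
    [50, [0, 0, 0], [0, 0, 0]],
  ],
)

```text
time_s: 2.9
ee_pos: [0.4694, -0.0097, 0.0786]
ee_rot: [-2.269, -2.167, 0.005]
contact_force: [-1.1, 0.4, 0.5]
opening: 0.0503
```

```bash
cat >> fit.py <<'E'
C=np.array([.7185,.1314,-.0455])
def where():
    o=ctrl.get_obs(); R=Ro.from_rotvec(o["ee_rot"]).as_matrix()
    print("t",round(o["time_s"],2),"tcp board mm",rel(C,[*o["ee_pos"][:2],np.arctan2(R[1,0],R[0,0])-np.pi/2]),"z",round(o["ee_pos"][2]*1e3,1),"F",np.round(o["contact_force"],1),"op",round(o["opening"]*1e3,1),"tilt",round(float(np.arccos(-R[2,2])),4))
E
python3 -c "
from fit import *
where(); im=snap('scene','s1')
cv2.imwrite('pics/s1c.png',cv2.convertScaleAbs(cv2.resize(im[150:350,230:460],None,fx=3,fy=3)[:,:,::-1],alpha=1.4))"
```

```text
t 2.9 tcp board mm [-2.42389e+02 -1.52274e+02 -1.00000e-03] z 78.6 F [-1.1  0.4  0.5] op 50.3 tilt 0.0055
```

View pics/s1c.png

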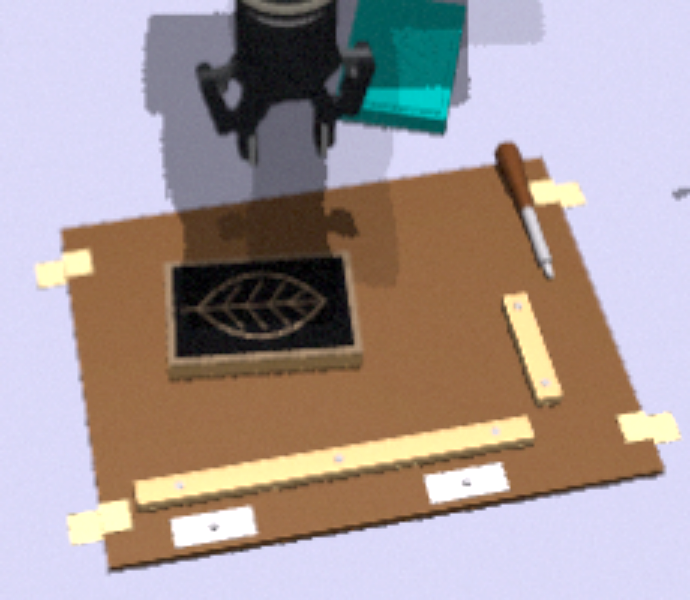

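The scene view shows the two fingertips behind the near edge, clear of block and board. Next I line up, descend and start the push.

Request:
apply_moves(
  steps=[
    [50, [-38, 20, 0], [0, 0, 0]],
    [50, [0, 0, 30], [0, 0, 0]],
    [50, [0, 0, 26], [0, 0, 0]],
    [50, [0, 0, 9], [0, 0, 0]],
    [50, [0, 0, 0], [0, 0, 0]],
  ],
)

```text
time_s: 3.45
ee_pos: [0.4901, -0.0489, 0.0169]
ee_rot: [-2.272, -2.17, 0.0]
contact_force: [-0.3, -0.5, 0.3]
opening: 0.0503
```

```bash
python3 -c "
from fit import *
where()"
```

```text
t 3.45 tcp board mm [-219.991 -190.5     -0.   ] z 16.9 F [-0.3 -0.5  0.3] op 50.3 tilt 0.0001
```

Request:
apply_moves(
  steps=[
    [50, [0, 6, 2], [0, 0, 0]],
    [50, [0, 6, 0], [0, 0, 0]],
    [50, [0, 5, 0], [0, 0, 0]],
    [50, [0, 5, 0], [0, 0, 0]],
    [50, [0, 5, 0], [0, 0, 0]],
  ],
)

```text
time_s: 3.95
ee_pos: [0.5171, -0.0502, 0.0145]
ee_rot: [-2.272, -2.17, 0.001]
contact_force: [-3.4, -0.5, 1.8]
opening: 0.0497
```

Request:
apply_moves(
  steps=[
    [50, [0, 5, 0], [0, 0, 0]],
    [50, [0, 5, 0], [0, 0, 0]],
    [50, [0, 5, 0], [0, 0, 0]],
    [50, [0, 5, 0], [0, 0, 0]],
    [50, [0, 5, 0], [0, 0, 0]],
  ],
)

```text
time_s: 4.45
ee_pos: [0.5421, -0.0513, 0.0142]
ee_rot: [-2.272, -2.17, -0.0]
contact_force: [-2.0, 1.0, 1.4]
opening: 0.0501
```

Request:
apply_moves(
  steps=[
    [50, [0, 5, 0], [0, 0, 0]],
    [50, [0, 5, 0], [0, 0, 0]],
    [50, [0, 5, 0], [0, 0, 0]],
    [50, [0, 0, 0], [0, 0, 0]],
  ],
)

```text
time_s: 4.85
ee_pos: [0.5577, -0.0521, 0.0143]
ee_rot: [2.271, 2.17, 0.001]
contact_force: [-0.6, -0.1, -0.1]
opening: 0.0502
```

```bash
python3 -c "
from fit import *
where(); n='scene'; im=snap(n,'s2')
for g in ([.635,-.06,-.05],[.63,-.06,-.1]):
  b,e=edge_fit(n,im,INK+BLK,g,5); print(rel(C,b),e)
draw(n,im,[(INK+BLK,b,(0,0,255))],'s2c',(230,180,460,350),3)"
```

```text
t 4.85 tcp board mm [-152.296 -190.617   -0.   ] z 14.3 F [-0.6 -0.1 -0.1] op 50.2 tilt 0.0009
[-9.23820e+01 -1.86457e+02  5.00000e-03] 1.016158143246449
[-9.22160e+01 -1.86444e+02  6.00000e-03] 0.8588831631939281
```

View pics/s2c.png

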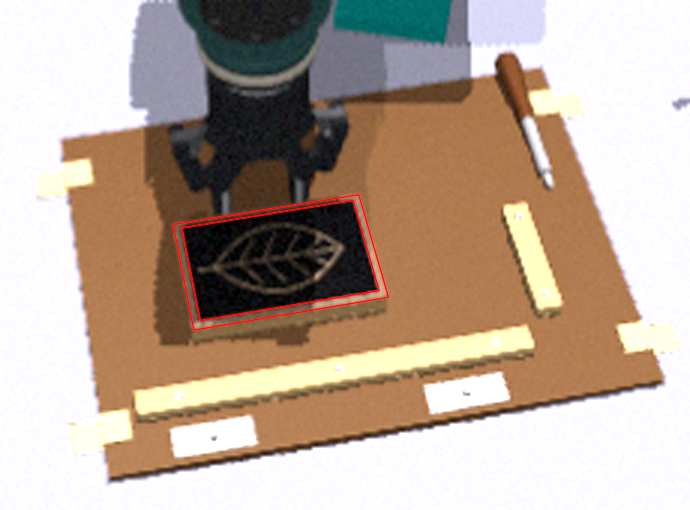

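The block is now square, about (-92, -187) mm from the corner and 42 mm short of the far fence. I'll continue to the fence and slow down at the end.

Request:
apply_moves(
  steps=[
    [50, [0, 5, 0], [0, 0, 0]],
    [50, [0, 5, 0], [0, 0, 0]],
    [50, [0, 5, 0], [0, 0, 0]],
    [50, [0, 5, 0], [0, 0, 0]],
    [50, [0, 5, 0], [0, 0, 0]],
  ],
)

```text
time_s: 5.4
ee_pos: [0.5821, -0.0532, 0.0142]
ee_rot: [-2.272, -2.17, 0.0]
contact_force: [-1.7, -0.0, 0.6]
opening: 0.05
```

Request:
apply_moves(
  steps=[
    [50, [0, 5, 0], [0, 0, 0]],
    [50, [0, 4, 0], [0, 0, 0]],
    [50, [0, 2, 0], [0, 0, 0]],
    [50, [0, 1.5, 0], [0, 0, 0]],
    [50, [0, 1, 0], [0, 0, 0]],
  ],
)

```text
time_s: 5.9
ee_pos: [0.5952, -0.0538, 0.0143]
ee_rot: [-2.272, -2.17, 0.0]
contact_force: [-1.6, 0.4, 1.6]
opening: 0.05
```

Request:
apply_moves(
  steps=[
    [50, [0, 1, 0], [0, 0, 0]],
    [50, [0, 0, 0], [0, 0, 0]],
  ],
)

```text
time_s: 6.1
ee_pos: [0.5963, -0.0538, 0.0143]
ee_rot: [2.272, 2.17, 0.0]
contact_force: [-0.7, -0.3, 0.0]
opening: 0.05
```

```bash
python3 -c "
from fit import *
where()"
```

```text
t 6.1 tcp board mm [-113.599 -190.584   -0.   ] z 14.3 F [-0.7 -0.3  0. ] op 50.0 tilt 0.0002
```

Request:
apply_moves(
  steps=[
    [50, [0, 1, 0], [0, 0, 0]],
    [50, [0, 1, 0], [0, 0, 0]],
    [50, [0, 0.5, 0], [0, 0, 0]],
    [50, [0, 0, 0], [0, 0, 0]],
  ],
)

```text
time_s: 6.5
ee_pos: [0.5987, -0.0539, 0.0143]
ee_rot: [-2.272, -2.17, 0.0]
contact_force: [-1.3, 0.5, -0.3]
opening: 0.05
```

Request:
apply_moves(
  steps=[
    [50, [0, 0.5, 0], [0, 0, 0]],
    [50, [0, 0.5, 0], [0, 0, 0]],
    [50, [0, 0, 0], [0, 0, 0]],
  ],
)

```text
time_s: 6.8
ee_pos: [0.5987, -0.054, 0.0142]
ee_rot: [-2.271, -2.169, 0.002]
contact_force: [-7.5, 0.2, 5.4]
opening: 0.0499
```

Request:
apply_moves(
  steps=[
    [50, [0, 0.5, 0], [0, 0, 0]],
    [50, [0, 0.5, 0], [0, 0, 0]],
    [50, [0, 0, 0], [0, 0, 0]],
  ],
)

```text
time_s: 7.1
ee_pos: [0.5988, -0.0539, 0.0142]
ee_rot: [-2.27, -2.168, 0.004]
contact_force: [-13.2, -1.5, 9.3]
opening: 0.0503
```

The block is seated on the far fence: the force rises to 13 N while the TCP stays put at board x = -111, which fits the 11 mm half pad width. I'll back off, lift, turn 90° and go to the block's right end.

Request:
apply_moves(
  steps=[
    [50, [0, -3, 0], [0, 0, 0]],
    [50, [0, -10, 0], [0, 0, 0]],
    [50, [0, -9, 0], [0, 0, 0]],
    [45, [0, 0, -30], [0, 0, -8.18]],
    [40, [0, 0, -30], [0, 0, -8.18]],
  ],
)

```text
time_s: 7.6
ee_pos: [0.5774, -0.0528, 0.0746]
ee_rot: [-1.932, -2.475, 0.001]
contact_force: [1.1, -1.0, 0.6]
opening: 0.0403
```

Request:
apply_moves(
  steps=[
    [40, [0, 0, 0], [0, 0, -8.18]],
    [40, [0, 0, 0], [0, 0, -8.18]],
    [40, [0, 0, 0], [0, 0, -8.18]],
    [40, [0, 0, 0], [0, 0, -8.18]],
    [40, [0, 0, 0], [0, 0, -8.18]],
  ],
)

```text
time_s: 8.1
ee_pos: [0.5782, -0.053, 0.0744]
ee_rot: [0.946, 2.996, 0.0]
contact_force: [-1.0, -0.2, 0.5]
opening: 0.04
```

Request:
apply_moves(
  steps=[
    [40, [0, 0, 0], [0, 0, -8.18]],
    [40, [0, 0, 0], [0, 0, -8.18]],
    [40, [0, 0, 0], [0, 0, -8.18]],
    [40, [0, 0, 0], [0, 0, -8.18]],
    [40, [0, 0, 0], [0, 0, 0]],
  ],
)

```text
time_s: 8.6
ee_pos: [0.5782, -0.053, 0.0743]
ee_rot: [0.069, 3.141, 0.0]
contact_force: [-0.1, 0.4, -0.4]
opening: 0.0401
```

Request:
apply_moves(
  steps=[
    [40, [0, -35, 0], [0, 0, 0]],
    [40, [0, -35, 0], [0, 0, 0]],
    [40, [-20, -29, 0], [0, 0, 0]],
    [40, [-30, 0, 0], [0, 0, 0]],
    [40, [0, 0, 0], [0, 0, 0]],
  ],
)

```text
time_s: 9.1
ee_pos: [0.6263, -0.1555, 0.074]
ee_rot: [0.082, 3.139, -0.0]
contact_force: [0.3, -0.1, 0.4]
opening: 0.04
```

```bash
python3 -c "
from fit import *
where(); n='scene'; im=snap(n,'s3')
b,e=edge_fit(n,im,INK+BLK,[.66,-.053,-.045],5); print(rel(C,b),e)
draw(n,im,[(INK+BLK,b,(0,0,255))],'s3c',(200,180,460,350),3)"
```

```text
t 9.1 tcp board mm [ -79.05  -290.768    1.564] z 74.0 F [ 0.3 -0.1  0.4] op 40.0 tilt 0.0017
[ -47.289 -186.675   -0.   ] 0.6340827504770437
```

View pics/s3c.png

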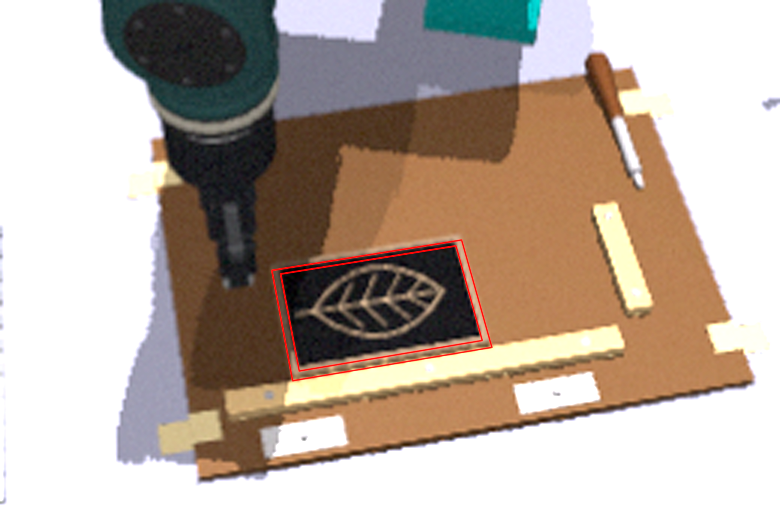

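The block lies flush on the far fence, square, and the fingers stand right of its end. Next I centre on the end face, descend and push left.

Request:
apply_moves(
  steps=[
    [40, [-29, 0, 0], [0, 0, -0.4]],
    [40, [0, 0, 25], [0, 0, 0]],
    [40, [0, 0, 25], [0, 0, 0]],
    [40, [0, 0, 10], [0, 0, 0]],
    [40, [0, 0, 0], [0, 0, 0]],
  ],
)

```text
time_s: 9.65
ee_pos: [0.6517, -0.1549, 0.0133]
ee_rot: [-0.064, -3.138, -0.001]
contact_force: [-0.3, 0.3, 0.3]
opening: 0.0402
```

```bash
python3 -c "
from fit import *
where()"
```

```text
t 9.65 tcp board mm [ -53.748 -289.06     1.576] z 13.3 F [-0.3  0.3  0.3] op 40.2 tilt 0.0026
```

Request:
apply_moves(
  steps=[
    [40, [0, 5, 0], [0, 0, 0]],
    [40, [0, 5, 0], [0, 0, 0]],
    [40, [0, 5, 0], [0, 0, 0]],
    [40, [0, 5, 0], [0, 0, 0]],
    [40, [0, 5, 0], [0, 0, 0]],
  ],
)

```text
time_s: 10.15
ee_pos: [0.6544, -0.1304, 0.0149]
ee_rot: [0.062, 3.14, -0.001]
contact_force: [0.1, -2.9, 1.6]
opening: 0.0399
```

Request:
apply_moves(
  steps=[
    [40, [0, 5, 0], [0, 0, 0]],
    [40, [0, 5, 0], [0, 0, 0]],
    [40, [0, 5, 0], [0, 0, 0]],
    [40, [0, 5, 0], [0, 0, 0]],
    [40, [0, 5, 0], [0, 0, 0]],
  ],
)

```text
time_s: 10.65
ee_pos: [0.655, -0.1052, 0.0143]
ee_rot: [-0.062, -3.141, 0.0]
contact_force: [-0.2, -3.5, 3.1]
opening: 0.0403
```

Request:
apply_moves(
  steps=[
    [40, [0, 5, 0], [0, 0, 0]],
    [40, [0, 5, 0], [0, 0, 0]],
    [40, [0, 5, 0], [0, 0, 0]],
    [40, [0, 5, 0], [0, 0, 0]],
    [40, [0, 5, 0], [0, 0, 0]],
  ],
)

```text
time_s: 11.15
ee_pos: [0.656, -0.0802, 0.0143]
ee_rot: [-0.062, -3.141, 0.0]
contact_force: [0.1, -3.5, 2.9]
opening: 0.0401
```

```bash
python3 -c "
from fit import *
where(); n='scene'; im=snap(n,'s4')
b,e=edge_fit(n,im,INK+BLK,[.66,0.012,-.045],5); print(rel(C,b),e)
n='top'; im=snap(n,'t4')
draw(n,im,[(FENCE,C,(0,255,0))],'t4c',(205,125,405,275),3)"
```

```text
t 11.15 tcp board mm [ -52.819 -214.239    1.577] z 14.3 F [ 0.1 -3.5  2.9] op 40.1 tilt 0.0
[-4.76650e+01 -1.27505e+02  1.00000e-02] 1.3948088651027546
```

View pics/s4.png

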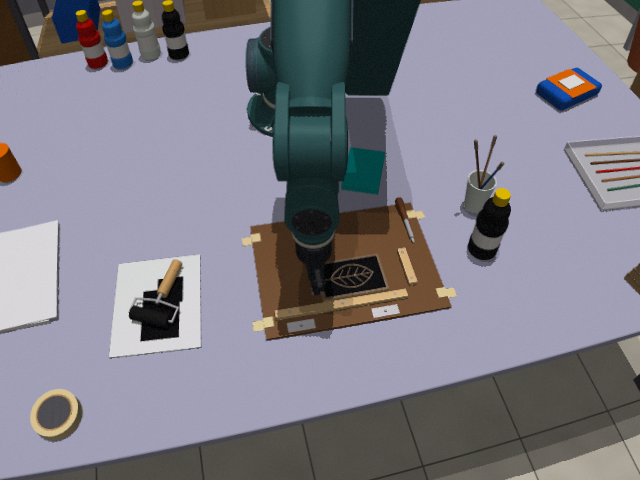

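The block is sliding left along the far fence at (350,275). The arm and everything around it are clear. About 53 mm remain.

Request:
apply_moves(
  steps=[
    [40, [0, 5, 0], [0, 0, 0.3]],
    [40, [0, 5, 0], [0, 0, 0]],
    [40, [0, 5, 0], [0, 0, 0]],
    [40, [0, 5, 0], [0, 0, 0]],
    [40, [0, 5, 0], [0, 0, 0]],
  ],
)

```text
time_s: 11.75
ee_pos: [0.657, -0.0551, 0.0141]
ee_rot: [-0.07, -3.141, -0.0]
contact_force: [0.4, -0.9, -0.9]
opening: 0.0398
```

Request:
apply_moves(
  steps=[
    [40, [0, 5, 0], [0, 0, 0]],
    [40, [0, 5, 0], [0, 0, 0]],
    [40, [0, 5, 0], [0, 0, 0]],
    [40, [0, 4, 0], [0, 0, 0]],
    [40, [0, 2, 0], [0, 0, 0]],
  ],
)

```text
time_s: 12.25
ee_pos: [0.658, -0.0342, 0.0143]
ee_rot: [-0.07, -3.141, -0.0]
contact_force: [-0.3, -1.8, -1.1]
opening: 0.04
```

Request:
apply_moves(
  steps=[
    [40, [0, 2, 0], [0, 0, 0]],
    [40, [0, 1, 0], [0, 0, 0]],
    [40, [0, 1, 0], [0, 0, 0]],
    [40, [0, 0, 0], [0, 0, 0]],
  ],
)

```text
time_s: 12.65
ee_pos: [0.6582, -0.0306, 0.0143]
ee_rot: [0.07, 3.141, 0.0]
contact_force: [-0.1, 0.2, 0.3]
opening: 0.0402
```

```bash
python3 -c "
from fit import *
where()"
```

```text
t 12.65 tcp board mm [ -52.849 -164.549    1.572] z 14.3 F [-0.1  0.2  0.3] op 40.2 tilt 0.0002
```

Request:
apply_moves(
  steps=[
    [40, [0, 1, 0], [0, 0, 0]],
    [40, [0, 1, 0], [0, 0, 0]],
    [40, [0, 0.5, 0], [0, 0, 0]],
    [40, [0, 0, 0], [0, 0, 0]],
  ],
)

```text
time_s: 13.05
ee_pos: [0.6583, -0.0285, 0.0143]
ee_rot: [0.07, 3.141, -0.001]
contact_force: [-1.2, -3.7, 0.2]
opening: 0.0399
```

Request:
apply_moves(
  steps=[
    [40, [0, 0.5, 0], [0, 0, 0]],
    [40, [0, 0.5, 0], [0, 0, 0]],
    [40, [0, 0, 0], [0, 0, 0]],
  ],
)

```text
time_s: 13.35
ee_pos: [0.6583, -0.0285, 0.0143]
ee_rot: [-0.071, -3.141, 0.004]
contact_force: [-1.5, -11.0, -0.1]
opening: 0.0404
```

Request:
apply_moves(
  steps=[
    [40, [0, 0.5, 0], [0, 0, 0]],
    [40, [0, 0.5, 0], [0, 0, 0]],
    [40, [0, 0, 0], [0, 0, 0]],
  ],
)

```text
time_s: 13.65
ee_pos: [0.6583, -0.0284, 0.0144]
ee_rot: [-0.072, -3.141, 0.007]
contact_force: [-2.9, -16.7, -0.3]
opening: 0.04
```

Seated on the side fence too: 17 N with no movement. I'll back off and re-seat against the far fence from the near edge.

Request:
apply_moves(
  steps=[
    [40, [0, -3, 0], [0, 0, 0]],
    [40, [0, -10, 0], [0, 0, 0]],
    [40, [0, -9, 0], [0, 0, 0]],
    [45, [0, 0, -30], [0, 0, 8.18]],
    [50, [0, 0, -30], [0, 0, 8.18]],
  ],
)

```text
time_s: 14.15
ee_pos: [0.6568, -0.0488, 0.0744]
ee_rot: [-0.525, -3.095, -0.001]
contact_force: [0.6, -0.3, 0.1]
opening: 0.05
```

Request:
apply_moves(
  steps=[
    [50, [0, 0, 0], [0, 0, 8.18]],
    [50, [0, 0, 0], [0, 0, 8.18]],
    [50, [0, 0, 0], [0, 0, 8.18]],
    [50, [0, 0, 0], [0, 0, 8.18]],
    [50, [0, 0, 0], [0, 0, 8.18]],
  ],
)

```text
time_s: 14.65
ee_pos: [0.6574, -0.0486, 0.0743]
ee_rot: [-1.575, -2.718, -0.001]
contact_force: [0.3, 0.7, -0.3]
opening: 0.05
```

Request:
apply_moves(
  steps=[
    [50, [0, 0, 0], [0, 0, 8.18]],
    [50, [0, 0, 0], [0, 0, 8.18]],
    [50, [0, 0, 0], [0, 0, 8.18]],
    [50, [0, 0, 0], [0, 0, 8.18]],
    [50, [0, 0, 0], [0, 0, 0]],
  ],
)

```text
time_s: 15.15
ee_pos: [0.6574, -0.0486, 0.0743]
ee_rot: [-2.273, -2.169, -0.0]
contact_force: [0.5, 0.6, 0.1]
opening: 0.05
```

Request:
apply_moves(
  steps=[
    [50, [0, -36, 0], [0, 0, 0]],
    [50, [0, -36, 0], [0, 0, 0]],
    [50, [35, 0, 0], [0, 0, 0]],
    [50, [35, 0, 0], [0, 0, 0]],
    [50, [35, 0, 0], [0, 0, 0]],
  ],
)

```text
time_s: 15.65
ee_pos: [0.59, 0.0606, 0.0746]
ee_rot: [2.265, 2.176, 0.001]
contact_force: [-0.1, -0.6, 0.8]
opening: 0.0501
```

Request:
apply_moves(
  steps=[
    [50, [0, 0, 0], [0, 0, 0]],
    [50, [0, 0, 0], [0, 0, 0]],
  ],
)

```text
time_s: 15.85
ee_pos: [0.5901, 0.0602, 0.0743]
ee_rot: [2.265, 2.177, 0.0]
contact_force: [-0.5, -0.4, 0.1]
opening: 0.0502
```

```bash
python3 -c "
from fit import *
where()"
```

```text
t 15.85 tcp board mm [-1.24993e+02 -7.69740e+01  6.00000e-03] z 74.3 F [-0.5 -0.4  0.1] op 50.2 tilt 0.0001
```

Request:
apply_moves(
  steps=[
    [50, [0, 0, 25], [0, 0, 0.35]],
    [50, [0, 0, 25], [0, 0, 0]],
    [50, [0, 0, 10], [0, 0, 0]],
    [50, [0, 5, 0], [0, 0, 0]],
    [50, [0, 4, 0], [0, 0, 0]],
  ],
)

```text
time_s: 16.35
ee_pos: [0.6001, 0.0589, 0.0151]
ee_rot: [2.276, 2.165, 0.001]
contact_force: [0.8, -0.2, 1.2]
opening: 0.0503
```

Request:
apply_moves(
  steps=[
    [50, [0, 2, 0], [0, 0, 0]],
    [50, [0, 1, 0], [0, 0, 0]],
    [50, [0, 1, 0], [0, 0, 0]],
    [50, [0, 0.5, 0], [0, 0, 0]],
    [50, [0, 0, 0], [0, 0, 0]],
  ],
)

```text
time_s: 16.85
ee_pos: [0.6033, 0.0594, 0.0144]
ee_rot: [-2.276, -2.165, 0.0]
contact_force: [-3.1, 0.0, 2.6]
opening: 0.05
```

Request:
apply_moves(
  steps=[
    [50, [0, 0.5, 0], [0, 0, 0]],
    [50, [0, 0.5, 0], [0, 0, 0]],
    [50, [0, 0, 0], [0, 0, 0]],
  ],
)

```text
time_s: 17.15
ee_pos: [0.6037, 0.0594, 0.0142]
ee_rot: [-2.275, -2.164, 0.001]
contact_force: [-7.2, 0.7, 5.3]
opening: 0.0501
```

Request:
apply_moves(
  steps=[
    [50, [0, 0.5, 0], [0, 0, 0]],
    [50, [0, 0.5, 0], [0, 0, 0]],
    [50, [0, 0, 0], [0, 0, 0]],
  ],
)

```text
time_s: 17.45
ee_pos: [0.6038, 0.0594, 0.0141]
ee_rot: [-2.274, -2.164, 0.003]
contact_force: [-12.8, 0.3, 9.3]
opening: 0.0501
```

```bash
python3 -c "
from fit import *
where()"
```

```text
t 17.45 tcp board mm [-1.11334e+02 -7.71130e+01 -4.00000e-03] z 14.1 F [-12.8   0.3   9.3] op 50.1 tilt 0.0032
```

It is flush on the far fence, with the same TCP x as before and 13 N. I'll back off, move clear and check with both cameras.

Request:
apply_moves(
  steps=[
    [50, [0, -3, 0], [0, 0, 0]],
    [50, [0, -15, 0], [0, 0, 0]],
    [50, [0, -15, -20], [0, 0, 0]],
    [50, [0, -10, -40], [0, 0, 0]],
    [50, [-20, -20, -40], [0, 0, 0]],
  ],
)

```text
time_s: 17.95
ee_pos: [0.5418, 0.0432, 0.1152]
ee_rot: [2.275, 2.167, 0.001]
contact_force: [0.3, -1.5, 1.0]
opening: 0.0502
```

Request:
apply_moves(
  steps=[
    [50, [-30, -30, -40], [0, 0, 0]],
    [50, [-35, -35, 0], [0, 0, 0]],
    [50, [-35, -35, 0], [0, 0, 0]],
    [50, [-35, -35, 0], [0, 0, 0]],
    [50, [-35, -35, 0], [0, 0, 0]],
  ],
)

```text
time_s: 18.45
ee_pos: [0.3667, -0.1159, 0.1488]
ee_rot: [2.275, 2.164, 0.0]
contact_force: [0.4, -0.9, -0.2]
opening: 0.05
```

Request:
apply_moves(
  steps=[
    [50, [-35, -20, 0], [0, 0, 0]],
    [50, [-35, 0, 0], [0, 0, 0]],
    [50, [-35, 0, 0], [0, 0, 0]],
    [50, [-35, 0, 0], [0, 0, 0]],
    [50, [0, 0, 0], [0, 0, 0]],
  ],
)

```text
time_s: 18.95
ee_pos: [0.3412, -0.2576, 0.1487]
ee_rot: [2.278, 2.16, -0.001]
contact_force: [0.4, 0.4, 0.2]
opening: 0.0502
```

```bash
python3 -c "
from fit import *
where()
for n in('scene','top'):
    im=snap(n,n+'5'); c,e=edge_fit(n,im,BOARD+FENCE,C,4)
    i,e1=edge_fit(n,im,INK,[.664,.055,-.045],4); b,e2=edge_fit(n,im,INK+BLK[:1]+BLK[3:],[.664,.055,-.045],4)
    print(n,c.round(4),round(e,2),'ink',rel(c,i),round(e1,2),'ink+blk',rel(c,b),round(e2,2))
    if n=='top': draw(n,im,[(INK,i,(0,0,255))],'t5c',(215,130,365,240),5)
    for o,z in(('cutter',.009),('brayer',.005),('paint_bottle',0),('brush_cup',0)):
        for r in ctrl.spot_point(n,o)[:1]: print(o,ray(n,r['centre'][::-1],z)[0].round(3))
"
```

```text
t 18.95 tcp board mm [-3.59221e+02 -4.05796e+02 -8.00000e-03] z 148.7 F [0.4 0.4 0.2] op 50.2 tilt 0.0026
scene [ 0.7178  0.1307 -0.0484] 0.33 ink [-5.0465e+01 -7.4284e+01 -1.0000e-03] 0.2 ink+blk [-4.7002e+01 -7.3618e+01  2.0000e-03] 0.85
brayer [ 0.633 -0.433  0.005]
paint_bottle [0.634 0.356 0.   ]
brush_cup [0.494 0.394 0.   ]
top [ 0.7192  0.1311 -0.0442] 0.47 ink [-4.8746e+01 -7.4185e+01 -4.0000e-03] 0.27 ink+blk [-4.7800e+01 -7.3114e+01 -7.0000e-03] 0.76
cutter [0.516 0.183 0.009]
brayer [ 0.626 -0.439  0.005]
paint_bottle [0.646 0.35  0.   ]
brush_cup [0.51  0.391 0.   ]
```

View pics/t5c.png

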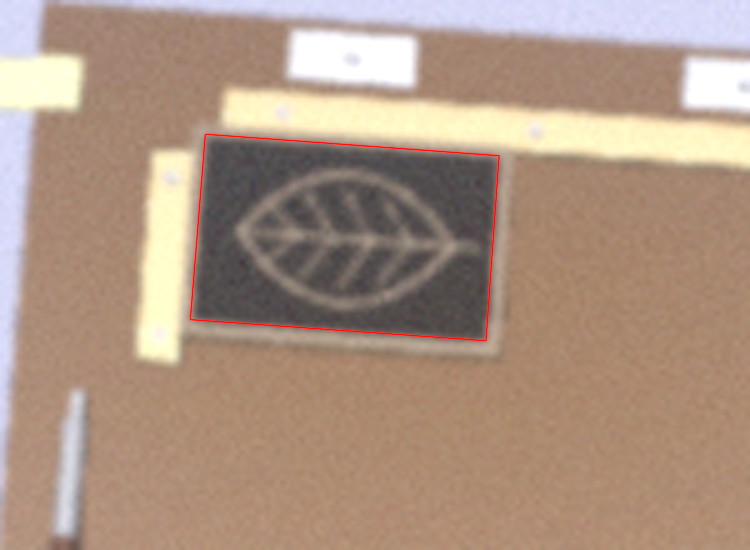

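The top view shows the block square in the corner, touching both fences. The ink outline fits put the block at (-50.5, -74.3) and (-48.7, -74.2) mm, turned 0.004 rad or less. The hand is clear and the surroundings are where they were. I'm handing in.

```bash
python3 -c "
from workcell import ctrl
print(ctrl.sign_off())"
```

```text
the job is handed in; nothing more can be done
None
```

The block is square in the corner of the two fences and the job is handed in, at about 19 s of the 67 s allowed; sign-off reports no verdict. I used the part-open jaws as a two-point pusher. I pushed the block by its near edge to the far fence, then by its right end along to the side fence. A last push on the near edge seated it again.

**Seating:** At each fence the force rose to 13–17 N while the hand stayed still, so I took the block to be touching.

**Position:** With the hand clear, fits to the inked outline put the block close to home (-50, -75 mm):

| Camera | x (mm) | y (mm) | Turn (rad) |
|---|---|---|---|
| Scene | -50.5 | -74.3 | -0.001 |
| Top | -48.7 | -74.2 | -0.004 |

**Disagreement:** Fits that also used the wooden edges read x = -47.0 (scene) and -47.8 mm (top); the scene value is just outside the -47.5 mm limit. Their residuals were three to four times larger, and the block edges lie right beside the fence edges there, so I trusted the ink fits and the force checks.

**Surroundings:** The brayer, bottle and cup read within about 8 mm of their first positions, which is the detector's noise, and the cutter within 2 mm. The final scene-camera check did not find the cutter, but the top camera did.

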